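# Load the platform shaker: seat the last vial block and hold the tray in the stop corner

## Task

Finish loading the lab shaker: lower the loose aluminium vial block from the bench into the empty pocket of the white tray and press it fully home (the vials are glass, do not drop it). Then slide the tray into the far left corner of the shaker platform until it lies flat and square against both yellow stop rails, and finish still holding it there with the gripper, pressed firmly against both rails at once, so that a colleague can tighten the clamp bars. Leave the glassware and other things on the bench where they are.

Things in the scene. Friction and masses are not known exactly. Their poses are not given: they have to be found in the camera images.
- block_centre (a point): Centre (half-way up) of the loose vial block: aluminium, 46 mm (its x) by 60 mm (its y) by 50 mm tall, six blue-capped vials fixed in it standing 14 mm out of its top; about 0.26 kg. It stands on the bench left or right of the shaker. Grip it across the 46 mm. Turned by half a turn it is the same and fits as well.
- empty_pocket (a point): Middle of the mouth of the tray's empty pocket, level with the tray's top face; axes as the tray's. The pocket is 49 mm (x) by 63 mm (y), 18 mm deep, with a small bevel at the mouth; block and pocket have the same x and y directions when the block fits. A block that is home stands 32 mm out of the tray (its centre 7 mm above this point).
- tray: Smooth white plastic tray lying loose on the shaker deck (slides easily), 80 mm (x) by 192 mm (y) by 25 mm tall; origin at the centre of its underside, z up. Two pockets, centred at y = -56 mm (empty) and y = +56 mm (holds the seated block); a grip fin stands between them. With both blocks it weighs about 0.8 kg. Its +x long side goes against the back rail and its +y short end against the left rail.
- tray_grip (a point): Point to hold on the tray's grip fin, 55 mm above the tray's underside, axes as the tray's. The fin is 10 mm thick (x), 34 mm long (y), and rises from the tray's top face (25 mm) to 75 mm above the underside; 52 mm free between the two blocks along y, and free on both sides along x. Pinch it across its thickness from above.
- tray_corner (a point): The tray's bottom corner at +40 mm x, +96 mm y of its origin: the one that goes into the stop corner. Axes as the tray's.
- seated_block: The second vial block, just like the loose one, already home in the tray's +y pocket; origin at the centre of its underside. It rides along with the tray.
- corner (a point): Stop corner of the shaker platform: where the inner faces of the two yellow rails meet, on the smooth dark deck, 108 mm above the bench. x points at the back rail (away from the robot), y at the left rail, z up. The platform runs 236 mm to -x and 276 mm to -y, to two fixed clamp bars (28 mm high, aluminium, black thumb knobs 12 mm higher). The shaker does not move.
- back_rail: Yellow stop rail along the far edge of the platform (rigid, 12 mm thick, 28 mm above the deck, 300 mm long); origin at the middle of its underside, its inner face 6 mm nearer the robot.
- left_rail: Yellow stop rail along the left edge of the platform (rigid, 12 mm thick, 28 mm above the deck, 236 mm long); origin at the middle of its underside, its inner face 6 mm to the right of it.
- beaker: Bystander: glass beaker, 68 mm across, 90 mm tall, on the side of the shaker where the loose block is not; origin at its underside.
- reagent_bottle: Bystander: white bottle with a pink label, 64 mm across, 150 mm tall, left; origin at its underside.
- small_beaker: Bystander: glass beaker 50 mm across, 55 mm tall, behind the shaker; origin at its underside.
- white_jar: Bystander: white jar 56 mm across, 60 mm tall, behind the shaker; origin at its underside.
- amber_bottle: Bystander: amber bottle 56 mm across, 120 mm tall, behind the shaker; origin at its underside.
- timer: Bystander: white lab timer 50 by 65 by 22 mm, right; origin at its underside.
Not all that is in view belongs to the job. Leave any purple look-alike of the part that bears block_centre alone.

How it is judged:
By the outcome, as a careful person would: the job done as asked, in the order asked, and still so for the second after the job is handed in, while the arm keeps its last pose, push and grip.
It also fails if it takes over 58 s, if anything falls off the work surface, if the arm or the gripper's body presses on something with over 40 N, if the wrist force passes 120 N, or if a joint passes its speed limit or range.

## Robot

A 7-joint arm with a two-finger parallel gripper is mounted at the origin on the work surface. World frame = base frame: x ahead of the robot, y to its left, z up, the work surface at z = 0. Lengths are in mm, angles in rad, forces in N, time in s.
With the tool pointing down it reaches from about 350 to 900 mm from the base axis. Payload 19.9 kg.
Tool frame: the origin (TCP) lies midway between the tips of the shut fingers; the grasp point (between the pads) lies 19 mm behind it; z points along the fingers, y is the line along which they close (so a half turn about z gives the same grasp; the last joint's range is limited). The gripper opens to 94 mm and grips with 3 to 60 N. Pads are 16 mm wide; open, the fingers measure 119 mm over their backs; the gripper's body (75 mm by 177 mm) begins 78 mm behind the grasp point.
Start: joints at [1.262, 0.417, -0.01, 1.614, 0.005, 1.111, -0.053], TCP at [165.374, -602.7, 182.225] pointing down, gripper open.
Joint ranges: [-2.81, 2.81], [-0.39, 2.02], [-1.27, 1.25], [0.06, 2.57], [-1.19, 4.33], [0.19, 2], [-2.82, 2.82]. Speed limits (rad/s): [1.89, 1.89, 2.39, 2.39, 3.01, 3.01, 3.01].

## Interface

Orientations are given as [roll, pitch, yaw] about the fixed x, y, z axes, in that order (R = Rz(yaw) Ry(pitch) Rx(roll)).
In Python, from bench import ctrl, camera, get_calibration, close_job, finder gives the robot as it stands.
- The arm moves only by the shell command python3 -m pendant 'ROWS' [OPENING]. ROWS is JSON, a list that holds one entry, the list of rows, each a list of 4 numbers: the shift along the tool's x, y, z in units of 50 mm (1.0 is 50 mm), then the turn about the tool's z in units of 5 degrees (1.0 is 5 degrees). In form: [[[tx, ty, tz, yaw], ...]]. A call has 1 to 12 rows; each row shifts and turns the commanded pose from where the row before left it, along the tool's axes as they then stand; what a row does not reach is not made up. A row lasts 1/8 s, in which the tool goes at most 62.5 mm and 10.7 degrees, less where a joint would pass 70% of its speed; a pose out of reach is approached as far as the arm can. A call with a number of a shift or a turn outside -1 to 1 is refused whole. A call with a gripper value outside its range is refused whole. OPENING is the opening, from 0 (shut) to 1 (fully open), set as the call begins (- or left out, the last holds). The fingers move at their own pace and stop on an object; the grip force is fixed at half the most. Time passes only in rows, so rows that do not move let the fingers close. It gives the time, the measured TCP pose, the force, the opening and the grip force at its end, in the units of the state.
- ctrl.get_obs(): the state, without advancing time (a new reading comes with each control period).
- camera(name): name is "scene" or "top" or "wrist"; returns the picture (384x512x3 uint8, blue, green, red); there is no depth.
- get_calibration(name): a dict with "fov_y" (degrees; the focal length in pixels is half the picture's height over the tangent of half this angle, whatever the lens; pixels are square), "cx", "cy" (the principal point, pixels), "k1" (the pictures are not rectified: a ray, as slopes to the right and down, at radius r is drawn at 1 + k1 r^2 times it, then the intrinsics apply), "extrinsics" (4x4, takes a point from world to camera coordinates). Camera axes: x right, y down, z forward; pixel columns grow to the right and rows downward; lengths in mm; the calibration is good to about 2 mm. A picture is of the moment at which its call begins: read the wrist's pose just before it. get_calibration takes no time and is no camera call; for the wrist camera it gives the pose at the moment of the call.
- close_job(): hands the job in; it is judged then, once.
Trained networks look in the newest picture that a camera, given by its name, has taken for a name from the list of things; names that differ only in an ending like _2 or _b are one class to them, and where a whole thing is asked for, a point or a joint stands for the part that bears it (a point fixed in the world has none). Each returns a list of dicts, best first, with "p" (0 to 1); they miss things now and then, are a little off and sometimes report something else, mostly with a low value. They report only what shows in the picture. A call takes as long as a camera call. They do not tell look-alikes from the thing itself.
- finder.search_frame(camera, thing): "box" ([left, top, right, bottom] in pixels, round what is visible of it).
- finder.masks_of(camera, thing): "region" (384x512 bool, what is visible of it) and "box" ([left, top, right, bottom] in pixels, round what is visible of it).
- finder.place_of(camera, thing): "uv" ([column, row] in pixels: a listed point, or the origin of a listed thing).
The state is a dict: "time": time; "q": joint angles; "joint_vel": joint speeds; "joint_torque": joint torques, N m; "tcp_pos": TCP position; "eef_rot": TCP orientation; "ft_force": force on the tool from outside, world axes, zero at the start; "ft_torque": the same for the moment, N m; "opening": opening from 0.0 (shut) to 1.0 (fully open); "grasp_force": force on a finger pad.
Only numpy, scipy, OpenCV 4.12 (cv2) and the standard library are available. Lean on these libraries where they do the work, as an engineer would, in place of code of your own. Each camera call takes 0.05 s, during which the arm holds its last target. There are 200 camera calls.

## Working session

There is one attempt and no reset: what is moved stays moved. The work goes in short steps, Python scripts to look and compute and a shell command to move; the robot and the scene stay as the last step left them, time stands still between calls to the robot, and variables do not carry over. Pictures are saved under pics/ and viewed, at most 10 in all, crops included, and the job is handed in when it is done.

```bash
ls; mkdir -p pics; cat > h.py <<'E'
import numpy as np, cv2
from bench import ctrl, camera, get_calibration, finder
from scipy.spatial.transform import Rotation as R
def K(c):
    f=192/np.tan(np.radians(c['fov_y'])/2); return f
def ray(c,uv):
    f=K(c); d=np.array([(uv[0]-c['cx'])/f,(uv[1]-c['cy'])/f]); s=d.copy()
    for _ in range(30): s=d/(1+c['k1']*(s@s))
    E=np.array(c['extrinsics']); o=-E[:3,:3].T@E[:3,3]; v=E[:3,:3].T@np.r_[s,1]; return o,v
def atz(c,uv,z):
    o,v=ray(c,uv); return o+v*(z-o[2])/v[2]
def proj(c,P):
    E=np.array(c['extrinsics']); p=E[:3,:3]@np.asarray(P,float)+E[:3,3]; s=p[:2]/p[2]; s=s*(1+c['k1']*(s@s)); return s*K(c)+[c['cx'],c['cy']]
E
cat > a.py <<'E'
from h import *
Z=dict(block_centre=25,empty_pocket=133,tray_grip=163,tray_corner=108,corner=108,back_rail=108,left_rail=108,seated_block=115,beaker=0)
for n in ['scene','top']:
    im=camera(n); cv2.imwrite(f'pics/{n}0.png',im); c=get_calibration(n)
    for t,z in Z.items():
        for r in finder.place_of(n,t)[:3]:
            print(n,t,np.round(r['uv'],1),round(r['p'],2),atz(c,r['uv'],z).round(1))
o=ctrl.get_obs(); print(o['time'],o['tcp_pos'],o['eef_rot'],o['opening'])
E
python3 a.py
```

```text
pics
scene block_centre [164.9 231.7] 0.84 [ 502.5 -330.7   25. ]
scene block_centre [140.1 217.4] 0.78 [ 386.3 -370.5   25. ]
scene empty_pocket [235.7 189.6] 0.96 [568.6 -67.1 133. ]
scene tray_grip [245.  181.6] 0.9 [580.8 -34.8 163. ]
scene tray_corner [276.1 183.3] 0.85 [608.3  91.3 108. ]
scene tray_corner [165.6 229.7] 0.26 [ 567.6 -349.1  108. ]
scene corner [291.8 188.5] 0.79 [665.2 119.4 108. ]
scene back_rail [264.5 203.4] 0.97 [665.8 -11.6 108. ]
scene back_rail [313.9 222. ] 0.67 [834.7  66.4 108. ]
scene left_rail [272.9 169.9] 0.72 [540.3 132.5 108. ]
scene seated_block [259.9 180.8] 0.5 [566.9  45.9 115. ]
scene beaker [290.  169.2] 0.68 [484.5 285.7   0. ]
top block_centre [334.5 220.5] 0.78 [ 508.9 -324.3   25. ]
top block_centre [371.2 224.1] 0.5 [ 495.  -468.6   25. ]
top block_centre [347.5 245.8] 0.46 [ 409.5 -372.6   25. ]
top empty_pocket [269.4 200.3] 0.96 [571.8 -64.3 133. ]
top tray_grip [253.4 206.6] 0.58 [543.5  -4.9 163. ]
top tray_grip [179.  229.5] 0.53 [458.8 264.8 163. ]
top tray_corner [230.  190.1] 0.58 [614.8  85.1 108. ]
top corner [221.3 178.7] 0.98 [659.1 118.9 108. ]
top corner [239.7 203.6] 0.41 [562.8  47.6 108. ]
top back_rail [257.8 179.8] 0.69 [655.1 -20.8 108. ]
top left_rail [217.8 208.8] 0.77 [542.7 130.3 108. ]
top left_rail [255.9 155. ] 0.49 [752.8 -13.2 108. ]
top seated_block [240.6 203.5] 0.73 [562.2  43.9 115. ]
top seated_block [374.1 225.4] 0.48 [ 480.5 -456.3  115. ]
top seated_block [138.7 219.2] 0.33 [501.7 425.6 115. ]
top beaker [178.4 229.6] 0.66 [473.6 296.1   0. ]
top beaker [135.6 221.2] 0.64 [507.  468.5   0. ]
1.0 [ 165.35012443 -602.69808219  182.22252264] [-3.14149328e+00  6.01075226e-05  2.67780026e-01] 0.9994184431475838
```

```bash
python3 -c "
import cv2,numpy as np
a=cv2.imread('pics/top0.png')[140:280,120:400]; b=cv2.imread('pics/scene0.png')[140:280,100:380]
cv2.imwrite('pics/both0.png',np.vstack([cv2.resize(a,None,fx=2,fy=2),cv2.resize(b,None,fx=2,fy=2)]))"
```

```text
(no output)
```

View pics/both0.png

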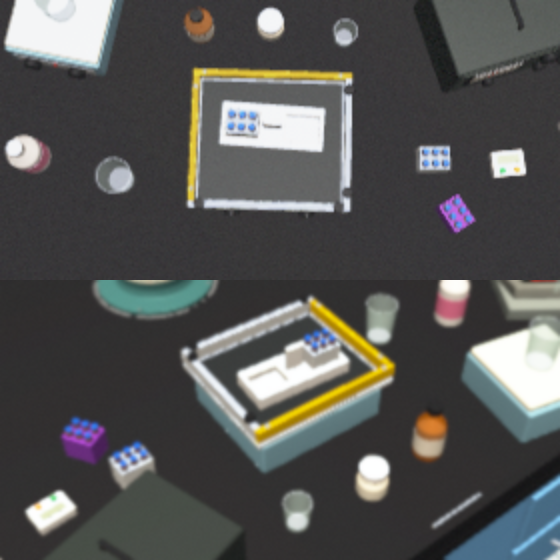

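The metal block with blue vials is at top (334,220) and scene (165,231). The things that could be taken for it are:
- the purple look-alike, top (347,246) and scene (140,217)
- the timer, top (374,222)
- the seated block in the tray, top (240,203)

I choose the one at (334,220), about (506,-327), and will move above it for a close look.

```bash
python3 -m pendant '[[[0.67,-0.29,-0.05,-1],[0.64,-0.35,-0.05,-1],[0.61,-0.4,-0.05,-1],[0.57,-0.45,-0.05,-1],[0.53,-0.5,-0.05,-1],[0.48,-0.55,-0.05,-1],[0.43,-0.59,-0.05,-1],[0.38,-0.62,-0.05,-1],[0.32,-0.65,-0.05,-1],[0.27,-0.68,-0.05,-1],[0.21,-0.7,-0.05,-1],[0.15,-0.72,-0.05,-1]]]' 1
cat > b.py <<'E'
import sys
from h import *
name=sys.argv[1]
o=ctrl.get_obs(); c=get_calibration('wrist'); im=camera('wrist'); cv2.imwrite(f'pics/{name}.png',im)
print(o['time'],o['tcp_pos'].round(1) if hasattr(o['tcp_pos'],'round') else o['tcp_pos'],np.round(o['eef_rot'],4),np.round(o['ft_force'],1))
for a in sys.argv[2:]:
    t,z=a.split(':')
    for r in finder.place_of('wrist',t)[:3]: print(t,np.round(r['uv'],1),round(r['p'],2),atz(c,r['uv'],float(z)).round(1))
E
python3 b.py w1 block_centre:25
```

```text
time: 2.5
tcp_pos: [140.2, -239.8, 212.2]
eef_rot: [-3.142, 0.001, 1.321]
ft_force: [-0.4, -0.4, 0.4]
opening: 1.001
grasp_force: 0.0
2.5 [ 140.2 -239.8  212.2] [-3.1415e+00  7.0000e-04  1.3212e+00] [-0.4 -0.4  0.4]
block_centre [440.9 204.8] 0.9 [ 407.9 -368.9   25. ]
block_centre [505.5 169. ] 0.69 [ 510.1 -336.    25. ]
```

View pics/w1.png

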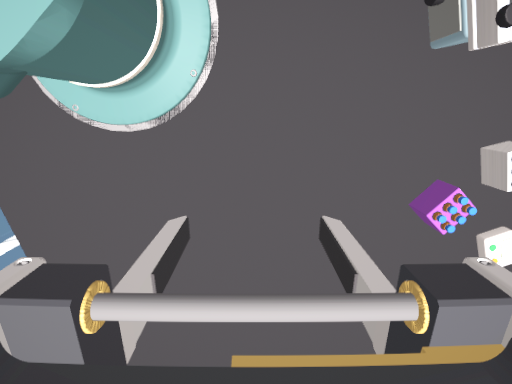

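The picture shows the purple block at (442,207) and the metal block at the right edge (500,165). I turned the shift axes the wrong way, so the tool came up short. I'll go on over the metal block.

```bash
python3 -m pendant '[[[-0.1,0.94,0,0],[-0.1,0.94,0,0],[-0.1,0.94,0,0],[-0.1,0.94,0,0],[-0.1,0.94,0,0],[-0.1,0.94,0,0],[-0.1,0.94,0,0],[-0.1,0.94,0,0],[0,0,0,-1],[0,0,0,-1],[0,0,0,-0.86],[0,0,0,0]]]' 1
python3 b.py w2 block_centre:25
```

```text
time: 4.1
tcp_pos: [495.1, -374.2, 212.0]
eef_rot: [3.141, -0.001, 1.565]
ft_force: [0.9, -0.8, -0.3]
opening: 1.0
grasp_force: 0.0
4.1 [ 495.1 -374.2  212. ] [ 3.1413e+00 -6.0000e-04  1.5654e+00] [ 0.9 -0.8 -0.3]
block_centre [267.7 137.4] 0.9 [ 515.7 -331.4   25. ]
block_centre [193.3 162.5] 0.89 [ 407.6 -366.9   25. ]
```

View pics/w2.png

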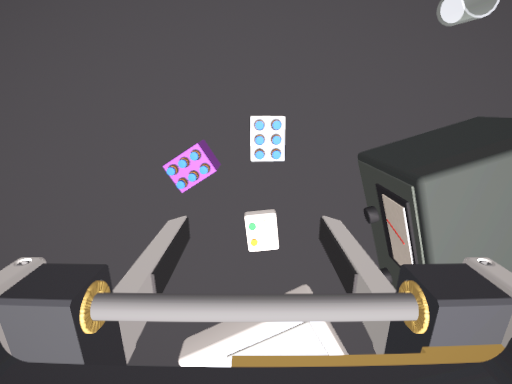

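The metal block is at (267,138) and almost aligned with the tool. The purple one is at (190,167) and the timer at (262,230). A dark instrument lies to the right, so I'll measure the block's yaw and the clearance to it.

```bash
cat > y.py <<'E'
from h import *
import sys
def face(im,c,box,z,thr=120):
    # bright top face (incl. caps) -> min area rect in world
    l,t,r,b=[int(v) for v in box]; m=np.zeros(im.shape[:2],np.uint8)
    m[t:b+1,l:r+1]=(im[t:b+1,l:r+1].max(2)>thr)*255
    m=cv2.morphologyEx(m,cv2.MORPH_CLOSE,np.ones((5,5)))
    k=max(cv2.findContours(m,cv2.RETR_EXTERNAL,cv2.CHAIN_APPROX_NONE)[0],key=cv2.contourArea)
    P=np.array([atz(c,p[0],z)[:2] for p in k],np.float32)
    return cv2.minAreaRect(P)
if __name__=='__main__':
    im=camera('wrist'); c=get_calibration('wrist')
    for r in finder.masks_of('wrist','block_centre'):
        print(r['p'],np.round(r['box'])); bx=np.array(r['box'])+[-3,-3,3,3]
        for th in (100,140,180): print(face(im,c,bx,50,th))
    for z in (0,60,120,180): print(z,[atz(c,p,z).round() for p in ((365,160),(420,265))])
E
python3 y.py
```

```text
0.95 [164. 138. 218. 190.]
((410.4968566894531, -368.1252136230469), (71.45890045166016, 47.445350646972656), 31.93035888671875)
((406.4685363769531, -370.41998291015625), (61.57060241699219, 46.3245735168457), 31.932191848754883)
((406.7162780761719, -370.2225646972656), (60.33838653564453, 45.73275375366211), 32.28031539916992)
0.76 [250. 117. 284. 163.]
((514.1724243164062, -330.3699645996094), (61.903076171875, 47.3862419128418), 89.63402557373047)
((513.9327392578125, -330.99267578125), (60.653236389160156, 46.87936019897461), 89.62101745605469)
((513.8422241210938, -330.3057556152344), (59.273536682128906, 46.58846664428711), 89.6245346069336)
0 [array([ 668., -370.,    0.]), array([ 788., -557.,    0.])]
60 [array([ 643., -359.,   60.]), array([ 745., -519.,   60.])]
120 [array([ 618., -348.,  120.]), array([ 703., -481.,  120.])]
180 [array([ 593., -337.,  180.]), array([ 661., -443.,  180.])]
```

```bash
python3 - <<'E'
from h import *
c=get_calibration('top'); s=get_calibration('scene'); w=get_calibration('wrist')
for z in (40,80,120,160,200,240):
    P=atz(w,(365,160),z); p=proj(c,P); q=proj(s,P); print(z,P.round(),p.round(),'crop',((p-[120,140])*2).round(),'scene crop',((q-[100,140])*2+[0,280]).round())
E
```

```text
40 [ 652. -363.   40.] [344. 184.] crop [448.  89.] scene crop [154. 522.]
80 [ 635. -355.   80.] [344. 187.] crop [448.  93.] scene crop [150. 498.]
120 [ 618. -348.  120.] [344. 189.] crop [449.  98.] scene crop [146. 473.]
160 [ 602. -341.  160.] [345. 191.] crop [449. 103.] scene crop [142. 448.]
200 [ 585. -334.  200.] [345. 194.] crop [450. 108.] scene crop [137. 422.]
240 [ 568. -326.  240.] [345. 197.] crop [450. 113.] scene crop [133. 396.]
```

Block centre is (513.8,-330.7), yaw 89.6° against tool 89.7°, and the instrument (top about 115 mm high at x≈620) is clear. I'll go down to TCP z=21 and grip.

```bash
python3 -m pendant '[[[0.44,0.18,0,0],[0.43,0.19,0,0],[0,0,0.6,0],[0,0,0.8,0],[0,0,0.8,0],[0,0,0.8,0],[0,0,0.5,0],[0,0,0.32,0],[0,0,0,0]]]' 1
python3 -m pendant '[[[0,0,0,0],[0,0,0,0],[0,0,0,0],[0,0,0,0],[0,0,0,0],[0,0,0,0],[0,0,0,0],[0,0,0,0]]]' 0
```

```text
time: 5.42
tcp_pos: [512.9, -331.3, 20.7]
eef_rot: [-3.141, -0.001, 1.564]
ft_force: [-0.2, -0.3, 0.5]
opening: 1.0
grasp_force: 0.0
time: 6.42
tcp_pos: [513.2, -331.7, 21.3]
eef_rot: [3.142, -0.0, 1.565]
ft_force: [-1.1, 0.6, 2.2]
opening: 0.485
grasp_force: 30.0
```

```bash
python3 -m pendant '[[[0,0,-0.2,0],[0,0,-0.5,0],[0,0,-0.8,0],[0,0,-0.9,0],[0,0,-0.9,0],[0.4,0.1,-0.7,0],[0.6,0.2,-0.4,0],[0.8,0.3,-0.2,0],[0.6,0.3,0,0],[0.4,0.2,0,0],[0.2,0.06,0,0],[0,0,0,0]]]' 0
python3 -m pendant '[[[0,0,0,0],[0,0,0,0]]]'
cat > t.py <<'E'
from h import *
import sys
o=ctrl.get_obs(); c=get_calibration('wrist'); im=camera('wrist'); cv2.imwrite('pics/'+sys.argv[1]+'.png',im)
print(o['time'],o['tcp_pos'].round(1),np.degrees(o['eef_rot']).round(2),o['opening'])
for t,z in dict(empty_pocket=133,tray_grip=163,tray_corner=108,corner=108,back_rail=108,left_rail=108,seated_block=115,block_centre=0).items():
    for r in finder.place_of('wrist',t)[:2]: print(t,np.round(r['uv'],1),round(r['p'],2),atz(c,r['uv'],z).round(1))
E
python3 t.py w3
```

```text
time: 7.92
tcp_pos: [571.9, -181.9, 251.4]
eef_rot: [-3.141, -0.0, 1.565]
ft_force: [-0.7, -0.7, -3.0]
opening: 0.484
grasp_force: 30.0
time: 8.18
tcp_pos: [571.7, -183.0, 251.2]
eef_rot: [-3.141, 0.0, 1.563]
ft_force: [-0.3, 0.1, -4.1]
opening: 0.487
grasp_force: 30.0
8.175 [ 571.7 -183.   251.2] [-1.7999e+02  1.0000e-02  8.9570e+01] 0.4866977811698846
empty_pocket [244.6  80.3] 0.97 [562.9 -70.8 133. ]
empty_pocket [244.7  32.3] 0.33 [563.8 -22.4 133. ]
tray_grip [244.7  14.8] 0.8 [564.9 -14.7 163. ]
tray_corner [242.1  82.7] 0.59 [559.1 -70.9 108. ]
back_rail [331.3  30.2] 0.95 [662.6 -14.2 108. ]
block_centre [255.8 219. ] 0.94 [ 575.1 -291.7    0. ]
block_centre [161.3 263. ] 0.84 [ 394.2 -381.2    0. ]
```

View pics/w3.png

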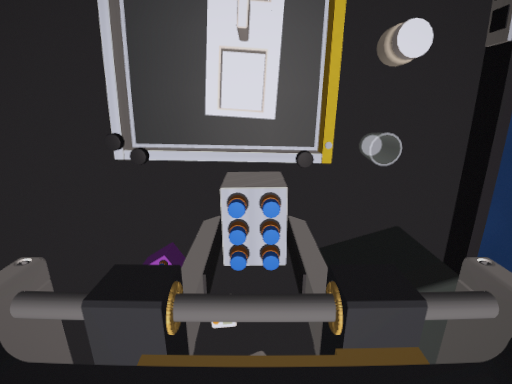

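The pocket is at (244,80) and the tray end edge at row ~115, tilted a few degrees. The block is held straight. I'll move a little closer for the tray's yaw.

```bash
python3 -m pendant '[[[0.5,-0.08,0,0],[0.4,-0.08,0,0],[0,0,0,0],[0,0,0,0]]]'
python3 t.py w4
python3 -c "
import cv2
a=cv2.imread('pics/w4.png')[0:200,150:350]; cv2.imwrite('pics/w4c.png',cv2.resize(a,None,fx=3,fy=3,interpolation=2))"
```

```text
time: 9.12
tcp_pos: [564.3, -137.0, 251.4]
eef_rot: [3.141, 0.0, 1.565]
ft_force: [-0.8, 0.2, -3.2]
opening: 0.486
grasp_force: 30.0
9.125 [ 564.3 -137.   251.4] [1.7999e+02 2.0000e-02 8.9660e+01] 0.48593367832592504
empty_pocket [250.6 122.1] 0.84 [561.7 -70.2 133. ]
tray_grip [250.4  66. ] 0.55 [562.3 -14.5 163. ]
back_rail [336.9  73.6] 0.56 [664.8 -15.  108. ]
seated_block [251.4  22.3] 0.83 [563.3  38.2 115. ]
seated_block [250.1 217.3] 0.26 [ 559.7 -195.4  115. ]
block_centre [253.9 214.4] 0.83 [ 564.6 -237.     0. ]
block_centre [254.6  20.3] 0.61 [567.4  73.2   0. ]
```

View pics/w4c.png

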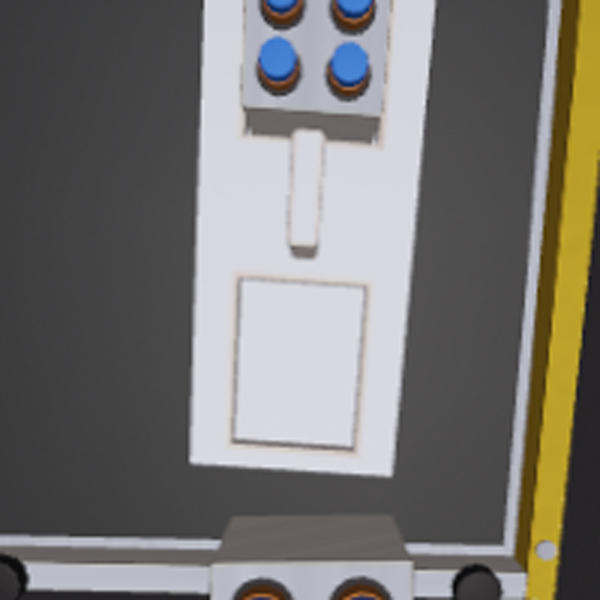

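```bash
python3 - <<'E'
from h import *
c=get_calibration('wrist')
W=lambda x,y,z: atz(c,(150+(x+.5)/3-.5,(y+.5)/3-.5),z)[:2]
def seg(n,a,b,z):
    A,B=W(*a,z),W(*b,z); d=B-A; print(n,A.round(1),B.round(1),np.linalg.norm(d).round(1),np.degrees(np.arctan2(d[1],d[0])).round(2))
seg('left',(190,463),(204,0),133); seg('right',(392,476),(434,0),133); seg('bottom',(190,463),(392,476),133)
P=[(236,276),(368,285),(355,450),(230,444)]
for i in range(4): seg('p',P[i],P[(i+1)%4],133)
print('pc',np.mean([W(*p,133) for p in P],0))
print('fin');seg('f',(308,130),(303,246),183)
seg('rail',(542,300),(525,545),136); seg('railtop',(579,100),(545,545),136);seg('front clamp',(0,540),(215,549),136)
E
```

```text
left [ 516.6 -106.9] [528.6  54.8] 162.1 85.78
right [ 596.8 -112.6] [608.3  54.3] 167.3 86.06
bottom [ 516.6 -106.9] [ 596.8 -112.6] 80.3 -4.07
p [537.1 -36.7] [586.4 -40.2] 49.4 -4.08
p [586.4 -40.2] [ 582.  -102.1] 62.0 -94.06
p [ 582.  -102.1] [532.8 -99.5] 49.3 176.89
p [532.8 -99.5] [537.1 -36.7] 62.9 86.09
pc [559.54655381 -69.63722484]
fin
f [564.5   2. ] [562.7 -31.1] 33.2 -93.12
rail [651.3 -45.9] [ 650.9 -140.4] 94.6 -90.21
railtop [660.1  22. ] [ 659.1 -140.5] 162.5 -90.37
front clamp [ 438.5 -137.1] [ 525.6 -141.4] 87.2 -2.85
```

```bash
python3 -m pendant '[[[0.45,-0.04,0,0],[0.45,-0.04,0,0],[0.426,-0.038,0,0],[0,0,0,0.74],[0,0,0.5,0],[0,0,0.6,0],[0,0,0.4,0],[0,0,0.23,0],[0,0,0,0],[0,0,0,0],[0,0,0,0]]]'
python3 t.py w5 | head -3
python3 -c "
import cv2
a=cv2.imread('pics/w5.png')[80:300,150:370]; cv2.imwrite('pics/w5c.png',cv2.resize(a,None,fx=2.7,fy=2.7,interpolation=2))"
```

```text
time: 10.95
tcp_pos: [559.2, -70.6, 165.5]
eef_rot: [3.141, 0.0, 1.5]
ft_force: [0.7, 0.1, -2.9]
opening: 0.483
grasp_force: 30.0
10.95 [559.2 -70.6 165.5] [1.7994e+02 1.0000e-02 8.5940e+01] 0.4826564015151931
empty_pocket [398.9 217.8] 0.54 [695.2 -96.9 133. ]
tray_grip [252.  142.8] 0.75 [562.6 -14.2 163. ]
```

View pics/w5c.png

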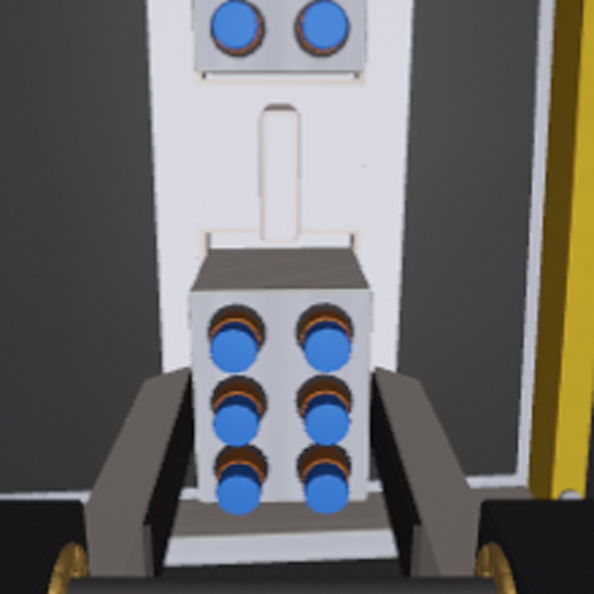

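```bash
python3 - <<'E'
from h import *
c=get_calibration('wrist'); o=ctrl.get_obs()
yaw=np.radians(85.94); xt=np.array([np.cos(yaw),np.sin(yaw)]); yt=np.array([np.sin(yaw),-np.cos(yaw)])
def T(x,y,z):
    P=atz(c,(150+(x+.5)/2.7-.5,80+(y+.5)/2.7-.5),z)[:2]-o['tcp_pos'][:2]; return np.array([P@xt,P@yt]).round(1)
print('pocket far L,R',T(206,232,133),T(356,232,133))
print('block bottom far L,R',T(209,249,144.5),T(360,249,144.5))
print('block top far L,R',T(190,290,194.5),T(371,290,194.5),'near',T(198,500,194.5),T(368,500,194.5))
print('tray edges',T(152,100,133),T(410,100,133),T(163,370,133),T(397,370,133))
E
```

```text
pocket far L,R [ 33.3 -23.7] [33.3 25.1]
block bottom far L,R [ 30.2 -21.7] [30.3 25.3]
block top far L,R [ 31.2 -21.5] [31.2 22.8] near [-27.3 -21.5] [-27.3  24.1]
tray edges [ 75.  -39.3] [75.  40.7] [-14.9 -39.8] [-14.9  40.6]
```

Block and pocket agree to within about 1 mm. I'll make a small correction (+0.5 mm tool x, -0.6 mm tool y), then lower gently.

```bash
python3 -m pendant '[[[0.01,-0.012,0,0],[0,0,0.1,0],[0,0,0.08,0],[0,0,0.06,0],[0,0,0.04,0],[0,0,0.04,0],[0,0,0,0]]]'
```

```text
time: 12.28
tcp_pos: [558.2, -70.1, 148.6]
eef_rot: [-3.141, -0.0, 1.5]
ft_force: [0.8, -0.3, -2.7]
opening: 0.486
grasp_force: 30.0
```

Already 5 mm in the pocket with no contact force.

```bash
python3 -m pendant '[[[0,0,0.06,0],[0,0,0.06,0],[0,0,0.06,0],[0,0,0.06,0],[0,0,0.02,0],[0,0,0,0]]]'
```

```text
time: 13.02
tcp_pos: [558.3, -70.1, 136.2]
eef_rot: [3.142, 0.0, 1.5]
ft_force: [-5.0, 0.3, 7.2]
opening: 0.483
grasp_force: 30.0
```

```bash
python3 -m pendant '[[[0,0,0.02,0],[0,0,0,0],[0,0,0,0]]]'
```

```text
time: 13.4
tcp_pos: [558.5, -70.2, 136.1]
eef_rot: [3.141, 0.001, 1.5]
ft_force: [-9.5, -0.4, 23.0]
opening: 0.486
grasp_force: 30.0
```

```bash
python3 -m pendant '[[[0,0,-0.02,0],[0,0,0,0],[0,0,0,0],[0,0,0,0]]]' 0.8
python3 -m pendant '[[[0,0,-0.3,0],[0,0,-0.7,0],[-0.3,0,-0.9,0],[-0.5,0,-0.4,0],[-0.2,0,0,0],[0,0,0,0],[0,0,0,0]]]'
python3 t.py w6
python3 -c "
import cv2
a=cv2.imread('pics/w6.png')[0:240,130:390]; cv2.imwrite('pics/w6c.png',cv2.resize(a,None,fx=2.5,fy=2.5,interpolation=2))"
```

```text
time: 13.9
tcp_pos: [558.3, -70.0, 135.6]
eef_rot: [-3.141, -0.0, 1.5]
ft_force: [-0.2, -0.4, -0.9]
opening: 0.8
grasp_force: 0.0
time: 14.78
tcp_pos: [554.5, -118.9, 250.0]
eef_rot: [-3.14, -0.001, 1.501]
ft_force: [0.9, 0.3, 0.4]
opening: 0.802
grasp_force: 0.0
14.775 [ 554.5 -118.9  250. ] [-1.7993e+02 -4.0000e-02  8.6010e+01] 0.80206015038903
tray_grip [253.9  81. ] 0.77 [562.7 -10.7 163. ]
tray_grip [335.5  82.7] 0.16 [644.5 -17.7 163. ]
back_rail [336.9  85.4] 0.94 [662.1 -16.8 108. ]
seated_block [252.4  40.1] 0.8 [564.3  37.6 115. ]
block_centre [254.8 137.7] 0.74 [559.  -82.7   0. ]
block_centre [187.8 296.2] 0.72 [ 405.3 -382.4    0. ]
```

View pics/w6c.png

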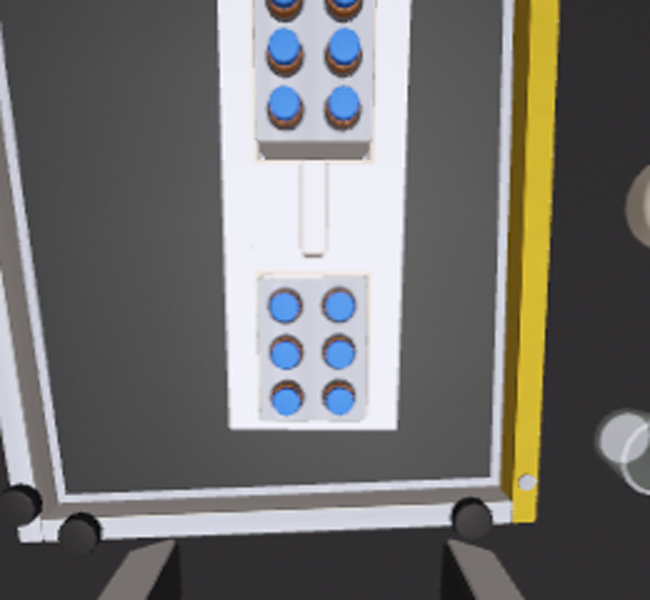

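Block is home, with the loose block's top flush in the pocket at (313,350) in the crop. The fin is at (313,210) in the crop and the tray is aligned with the tool. Next I'll measure the fin and the rails.

```bash
python3 - <<'E'
from h import *
c=get_calibration('wrist'); o=ctrl.get_obs()
W=lambda x,y,z: atz(c,(130+(x+.5)/2.5-.5,(y+.5)/2.5-.5),z)[:2]
def seg(n,a,b,z):
    A,B=W(*a,z),W(*b,z); d=B-A; print(n,A.round(1),B.round(1),np.linalg.norm(d).round(1),np.degrees(np.arctan2(d[1],d[0])).round(2))
seg('left',(231,430),(217,0),133); seg('right',(397,430),(411,0),133); seg('near',(231,430),(397,429),133)
seg('fin near end',(302,252),(325,252),183)
seg('rail inner deck',(493,478),(513,0),108)
seg('rail inner top',(514,500),(527,0),136); seg('rail outer top',(534,522),(560,0),136)
seg('front line deck',(65,497),(493,478),108); seg('front clamp top',(45,518),(510,500),136)
n=(W(231,430,133)+W(397,429,133))/2
a=np.radians(86); print('tray centre from near end', n+96*np.array([np.cos(a),np.sin(a)]))
E
```

```text
left [ 517.9 -108.7] [530.3  73.8] 182.9 86.1
right [ 597.9 -114.3] [610.7  68.2] 182.9 86.0
near [ 517.9 -108.7] [ 597.9 -113.8] 80.2 -3.67
fin near end [558.6 -30.8] [567.4 -31.5] 8.7 -4.02
rail inner deck [ 651.  -149.8] [660.3  73.9] 224.0 87.61
rail inner top [ 654.2 -153. ] [658.1  64.4] 217.4 88.97
rail outer top [ 664.4 -165.4] [671.8  63.6] 229.1 88.15
front line deck [ 421.3 -144.4] [ 651.  -149.8] 229.7 -1.36
front clamp top [ 420.7 -146.1] [ 652.2 -152.9] 231.6 -1.67
tray centre from near end [564.59561287 -15.45897605]
```

```bash
python3 -m pendant '[[[0.5,0.01,0,0],[0.6,0.01,0,0],[0.6,0.01,0,0],[0.39,0.012,0,0],[0,0,0.5,0],[0,0,0.7,0],[0,0,0.6,0],[0,0,0.32,0],[0,0,0,0]]]' 0.5
python3 -m pendant '[[[0,0,0,0],[0,0,0,0],[0,0,0,0],[0,0,0,0],[0,0,0,0],[0,0,0,0]]]' 0
```

```text
time: 16.35
tcp_pos: [564.0, -15.8, 144.3]
eef_rot: [-3.14, -0.0, 1.5]
ft_force: [0.4, -0.1, 1.1]
opening: 0.501
grasp_force: 0.0
time: 17.1
tcp_pos: [564.2, -15.9, 144.9]
eef_rot: [-3.141, 0.0, 1.5]
ft_force: [-3.3, -0.1, 6.0]
opening: 0.103
grasp_force: 30.0
```

```bash
python3 t.py w7
python3 -c "
import cv2
a=cv2.imread('pics/w7.png')[0:240,130:430]; cv2.imwrite('pics/w7c.png',cv2.resize(a,None,fx=2.5,fy=2.5,interpolation=2))"
```

```text
17.1 [564.2 -15.9 144.9] [-179.99    0.     85.95] 0.10349003703188742
empty_pocket [397.5 261.3] 0.52 [691.  -75.4 133. ]
tray_grip [253.1 219.9] 0.82 [564.6 -13.  163. ]
tray_corner [301.7  86.2] 0.58 [611.7  80.5 108. ]
corner [359.   25.7] 0.7 [658.5 123.4 108. ]
back_rail [359.1 191.5] 0.96 [662.8 -14.8 108. ]
left_rail [212.7  21.6] 0.85 [543.  133.9 108. ]
seated_block [252.5 136. ] 0.56 [568.   43.1 115. ]
seated_block [253.9 201.5] 0.5 [565.  -15.3 115. ]
block_centre [254.  274.3] 0.73 [ 554.4 -167.9    0. ]
block_centre [253.8 219.1] 0.72 [560.3 -80.2   0. ]
```

View pics/w7c.png

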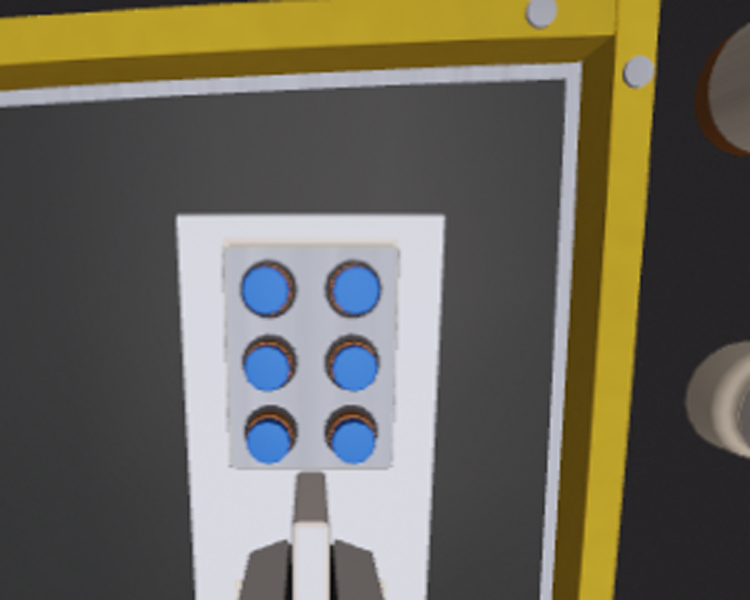

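```bash
python3 - <<'E'
from h import *
c=get_calibration('wrist'); o=ctrl.get_obs()
W=lambda x,y,z: atz(c,(130+(x+.5)/2.5-.5,(y+.5)/2.5-.5),z)[:2]
def seg(n,a,b,z):
    A,B=W(*a,z),W(*b,z); d=B-A; print(n,A.round(1),B.round(1),np.linalg.norm(d).round(1),np.degrees(np.arctan2(d[1],d[0])).round(2))
seg('back deck',(555,600),(581,62),108); seg('back top',(580,600),(614,36),136)
seg('left deck',(581,62),(0,92),108); seg('left deckB',(290,77),(581,62),108);seg('left top',(614,36),(0,67),136)
seg('tray far top',(178,214),(444,214),133); seg('trayright',(427,600),(444,214),133)
im=cv2.imread('pics/w7.png'); h=cv2.cvtColor(im,cv2.COLOR_BGR2HSV)
# refine: bright yellow rail-top inner edges
Y=(h[...,0]>18)&(h[...,0]<32)&(h[...,1]>120)&(h[...,2]>135)
B=[];L=[]
for r in range(40,235):
    x=np.flatnonzero(Y[r,330:420]); 
    if len(x)>5: B.append(atz(c,(330+x[0]-.5,r),136)[:2])
for u in range(140,360):
    y=np.flatnonzero(Y[:60,u])
    if len(y)>3: L.append(atz(c,(u,y[-1]+.5),136)[:2])
for n,p in (('back',B),('left',L)):
    p=np.array(p); v=cv2.fitLine(p.astype(np.float32),cv2.DIST_HUBER,0,.01,.01).ravel(); print(n,v.round(4),np.degrees(np.arctan2(v[1],v[0])).round(2))
E
```

```text
back deck [657.5 -63.9] [661.  124.1] 188.0 88.94
back top [656.  -49.5] [659.5 123.2] 172.7 88.84
left deck [661.  124.1] [475.2 128.7] 185.8 178.59
left deckB [568.5 125.6] [661.  124.1] 92.6 -0.93
left top [659.5 123.2] [487.6 127.5] 172.0 178.57
tray far top [532.5  84.7] [611.6  79.2] 79.2 -4.03
trayright [603.6 -47.1] [611.6  79.2] 126.6 86.37
back [2.670000e-02 9.996000e-01 6.576682e+02 3.585980e+01] 88.47
left [ 9.996000e-01 -2.660000e-02  5.715078e+02  1.257036e+02] -1.52
```

Platform yaw is about -1.5° and the stop corner is at (660,123.5). The tray needs a turn of +2.5° (tool -0.5 units), then about 0.90 in tool x and 1.04 in tool y. I'll stop a few mm short first.

```bash
python3 -m pendant '[[[0,0,0,-0.25],[0,0,0,-0.25],[0.2,0.25,0,0],[0.25,0.3,0,0],[0.2,0.25,0,0],[0.15,0.14,0,0],[0,0,0,0],[0,0,0,0]]]'
python3 -c "
from h import *
o=ctrl.get_obs();print(np.round(o['ft_force'],1),np.round(o['ft_torque'],2),np.degrees(o['eef_rot']).round(2))"
```

```text
time: 18.55
tcp_pos: [612.8, 23.3, 144.9]
eef_rot: [3.141, -0.001, 1.544]
ft_force: [3.5, 3.5, 3.6]
opening: 0.105
grasp_force: 30.0
[3.5 3.5 3.6] [ 0.52 -0.8   0.01] [ 1.7994e+02 -4.0000e-02  8.8480e+01]
```

```bash
python3 -m pendant '[[[0,0.03,0,0],[0,0.03,0,0],[0,0,0,0]]]'; python3 -m pendant '[[[0,0.02,0,0],[0,0.02,0,0],[0,0,0,0]]]'
```

```text
time: 18.92
tcp_pos: [614.8, 22.8, 144.9]
eef_rot: [-3.141, 0.0, 1.544]
ft_force: [-4.4, 0.7, 8.6]
opening: 0.103
grasp_force: 30.0
time: 19.3
tcp_pos: [616.6, 22.5, 145.0]
eef_rot: [-3.14, 0.0, 1.544]
ft_force: [-4.3, 0.7, 9.1]
opening: 0.106
grasp_force: 30.0
```

```bash
python3 -m pendant '[[[0.03,0,0,0],[0.03,0,0,0],[0,0,0,0]]]'; python3 -m pendant '[[[0.02,0,0,0],[0.02,0,0,0],[0,0,0,0]]]'
```

```text
time: 19.68
tcp_pos: [617.1, 24.3, 145.0]
eef_rot: [-3.141, 0.001, 1.543]
ft_force: [-2.8, -4.3, 8.2]
opening: 0.1
grasp_force: 30.0
time: 20.05
tcp_pos: [617.1, 26.2, 144.9]
eef_rot: [-3.141, 0.002, 1.543]
ft_force: [-1.2, -5.0, 7.3]
opening: 0.103
grasp_force: 30.0
```

```bash
python3 -m pendant '[[[0,0.02,0,0],[0,0.02,0,0],[0,0,0,0]]]'; python3 -m pendant '[[[0,0.02,0,0],[0,0.02,0,0],[0,0,0,0]]]';python3 -m pendant '[[[0.02,0,0,0],[0.02,0,0,0],[0,0,0,0]]]'
```

```text
time: 20.42
tcp_pos: [617.2, 26.2, 144.9]
eef_rot: [-3.137, 0.002, 1.543]
ft_force: [-18.8, -5.6, 21.2]
opening: 0.101
grasp_force: 30.0
time: 20.8
tcp_pos: [617.2, 26.2, 144.8]
eef_rot: [-3.133, 0.003, 1.543]
ft_force: [-34.1, -5.7, 31.6]
opening: 0.105
grasp_force: 30.0
time: 21.18
tcp_pos: [617.3, 27.0, 144.6]
eef_rot: [-3.133, 0.004, 1.542]
ft_force: [-33.9, -10.7, 28.7]
opening: 0.103
grasp_force: 30.0
```

```bash
python3 -m pendant '[[[0,-0.03,-0.01,0],[0.02,0,0,0],[0.02,0,0,0],[0,0,0,0]]]'; python3 -c "
from h import *
o=ctrl.get_obs();print(np.round(o['ft_force'],1),np.round(o['ft_torque'],2),np.degrees(o['eef_rot']).round(2))"
```

```text
time: 21.68
tcp_pos: [617.3, 27.9, 144.6]
eef_rot: [-3.136, 0.005, 1.541]
ft_force: [-17.8, -15.0, 14.7]
opening: 0.105
grasp_force: 30.0
[-17.8 -15.   14.7] [-3.53  4.48  0.04] [-179.66    0.29   88.31]
```

```bash
python3 -m pendant '[[[0.02,0,0,0],[0.02,0,0,0],[0,0,0,0]]]'; python3 -c "
from h import *
o=ctrl.get_obs();print(np.round(o['ft_force'],1),np.round(o['ft_torque'],2),np.degrees(o['eef_rot']).round(2))"; python3 t.py w8
python3 -c "
import cv2
a=cv2.imread('pics/w8.png')[40:280,150:390]; cv2.imwrite('pics/w8c.png',cv2.resize(a,None,fx=2.5,fy=2.5,interpolation=2))"
```

```text
time: 22.05
tcp_pos: [617.3, 28.5, 144.5]
eef_rot: [-3.135, 0.007, 1.54]
ft_force: [-20.0, -20.6, 15.9]
opening: 0.102
grasp_force: 30.0
[-20.  -20.6  15.9] [-5.03  4.65  0.06] [-179.64    0.38   88.25]
22.05 [617.3  28.5 144.5] [-179.64    0.38   88.25] 0.10171855130760642
empty_pocket [255.7 200.1] 0.63 [619.8  36.5 133. ]
tray_grip [252.7 222.3] 0.86 [617.4  29.7 163. ]
tray_grip [356.6 294.1] 0.25 [699.  -35.5 163. ]
tray_corner [302.6  89.7] 0.92 [661.2 123.6 108. ]
corner [302.4  89.6] 0.58 [661.  123.7 108. ]
back_rail [299.9 239.8] 0.92 [661.3 -14.1 108. ]
back_rail [253.5 201.2] 0.43 [617.4  26.9 108. ]
left_rail [161.7  80.1] 0.64 [544.7 134.9 108. ]
seated_block [253.4 140.2] 0.73 [619.2  83.9 115. ]
block_centre [249.8 271.5] 0.71 [ 606.6 -120.2    0. ]
```

View pics/w8c.png

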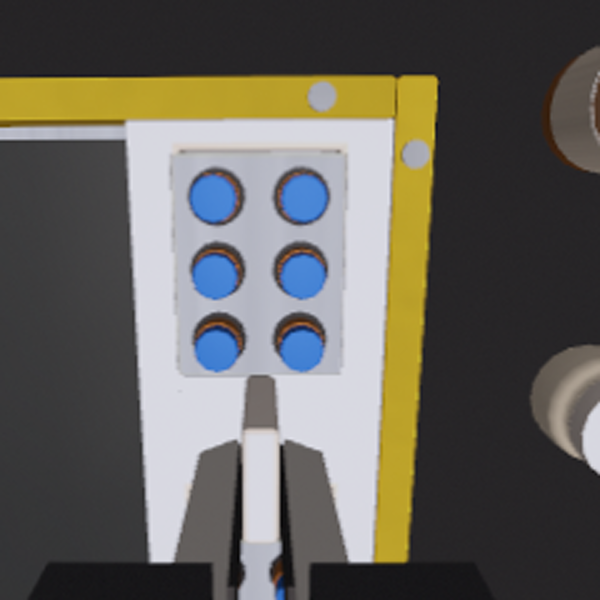

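The tray is in the corner: its far end lies along the left rail and its right side along the back rail, with no visible gap. About 20 N acts on each, and the z-torque near zero means both sides are flush. The tool leans about 0.4°, so I'll press down a little to keep the tray flat and check the lean.

```bash
python3 -m pendant '[[[-0.01,0,0.02,0],[0,0,0,0],[0,0,0,0]]]'; python3 -c "
from h import *
o=ctrl.get_obs();print(np.round(o['ft_force'],1),np.round(o['ft_torque'],2),np.degrees(o['eef_rot']).round(2))"
```

```text
time: 22.88
tcp_pos: [617.3, 29.3, 144.2]
eef_rot: [-3.136, 0.005, 1.541]
ft_force: [-23.3, -16.0, 23.3]
opening: 0.101
grasp_force: 30.0
[-23.3 -16.   23.3] [-3.71  5.49  0.03] [-179.66    0.3    88.31]
```

```bash
python3 -m pendant '[[[0,0,0,0],[0,0,0,0],[0,0,0,0],[0,0,0,0]]]';python3 -m pendant '[[[0,0,0,0],[0,0,0,0],[0,0,0,0],[0,0,0,0],[0,0,0,0],[0,0,0,0]]]'; python3 -c "
from h import *
im=camera('wrist');c=get_calibration('wrist');o=ctrl.get_obs()
for t,z in dict(tray_corner=108,tray_grip=163,seated_block=115).items():
    for r in finder.place_of('wrist',t)[:1]: print(t,np.round(r['uv'],1),atz(c,r['uv'],z).round(1))
print(np.round(o['ft_force'],1),np.round(o['ft_torque'],2),np.degrees(o['eef_rot']).round(2))"
```

```text
time: 23.38
tcp_pos: [617.3, 29.3, 144.2]
eef_rot: [-3.136, 0.005, 1.541]
ft_force: [-22.7, -15.5, 24.0]
opening: 0.1
grasp_force: 30.0
time: 24.12
tcp_pos: [617.3, 29.4, 144.2]
eef_rot: [-3.136, 0.005, 1.541]
ft_force: [-22.9, -15.5, 24.1]
opening: 0.103
grasp_force: 30.0
tray_corner [302.3  91.5] [660.9 123.1 108. ]
tray_grip [255. 224.] [619.   29.3 163. ]
seated_block [254. 139.] [619.7  85.8 115. ]
[-22.7 -16.1  23.7] [-3.73  5.46  0.02] [-179.67    0.3    88.31]
```

Steady, but part of Fy could be friction rather than rail contact. I'll ease the other two axes and push along y to make sure the left rail is really reached.

```bash
python3 -m pendant '[[[0,-0.04,-0.03,0],[0,0,0,0],[0,0,0,0]]]'; for i in 1 2 ; do python3 -m pendant '[[[0.02,0,0,0],[0,0,0,0],[0,0,0,0]]]'; done;  python3 -m pendant '[[[0.02,0,0,0],[0.02,0,0,0],[0,0,0,0]]]'
```

```text
time: 24.7
tcp_pos: [617.1, 29.8, 144.8]
eef_rot: [-3.139, 0.004, 1.541]
ft_force: [-0.8, -11.6, -3.3]
opening: 0.104
grasp_force: 30.0
time: 25.08
tcp_pos: [617.2, 29.7, 144.8]
eef_rot: [-3.139, 0.005, 1.541]
ft_force: [-1.6, -15.3, -0.1]
opening: 0.109
grasp_force: 30.0
time: 25.45
tcp_pos: [617.2, 29.8, 144.9]
eef_rot: [-3.139, 0.006, 1.54]
ft_force: [-2.3, -20.0, 1.2]
opening: 0.101
grasp_force: 30.0
time: 25.82
tcp_pos: [617.2, 29.9, 144.9]
eef_rot: [-3.139, 0.008, 1.538]
ft_force: [-4.5, -28.4, 4.9]
opening: 0.104
grasp_force: 30.0
```

Clear hard stop now at y≈29.8. I'll press the back rail again while holding this.

```bash
python3 -m pendant '[[[0,0.02,0.01,0],[0,0.02,0.01,0],[0,0.01,0,0],[0,0,0,0],[0,0,0,0]]]'; python3 -c "
from h import *
o=ctrl.get_obs();print(np.round(o['ft_force'],1),np.round(o['ft_torque'],2),np.degrees(o['eef_rot']).round(2))"
```

```text
time: 26.45
tcp_pos: [617.3, 31.9, 144.0]
eef_rot: [-3.134, 0.007, 1.54]
ft_force: [-23.7, -22.4, 17.3]
opening: 0.104
grasp_force: 30.0
[-23.7 -22.4  17.3] [-5.14  5.69  0.12] [-179.57    0.39   88.25]
```

```bash
python3 - <<'E'
from h import *
im=camera('wrist'); cv2.imwrite('pics/w9.png',im); c=get_calibration('wrist')
g=lambda n: cv2.imread(f'pics/{n}.png',0)
a=[g(n) for n in('w7','w8','w9')]
t=a[0][135:185,220:288]
for n,b in zip(('w7','w8','w9'),a):
    r=cv2.matchTemplate(cv2.resize(b[100:230,190:320],None,fx=4,fy=4,interpolation=cv2.INTER_CUBIC),cv2.resize(t,None,fx=4,fy=4,interpolation=cv2.INTER_CUBIC),cv2.TM_CCOEFF_NORMED)
    _,v,_,l=cv2.minMaxLoc(r); print(n,round(v,3),190+l[0]/4-220,100+l[1]/4-135)
# px per mm at block top z=165
print(proj(c,(617,100,165))-proj(c,(617,90,165)))
o=ctrl.get_obs(); print(o['tcp_pos'],o['ft_force'])
E
python3 -c "
import cv2
a=cv2.imread('pics/w9.png')[60:260,190:340]; cv2.imwrite('pics/w9c.png',cv2.resize(a,None,fx=3,fy=3,interpolation=2))"
```

```text
w7 1.0 0.0 0.0
w8 0.988 -0.75 3.0
w9 0.982 -0.5 8.25
[ -0.53413301 -15.33416953]
[617.33548454  31.81638158 143.92385725] [-24.52775002 -21.23060875  17.76880621]
```

View pics/w9c.png

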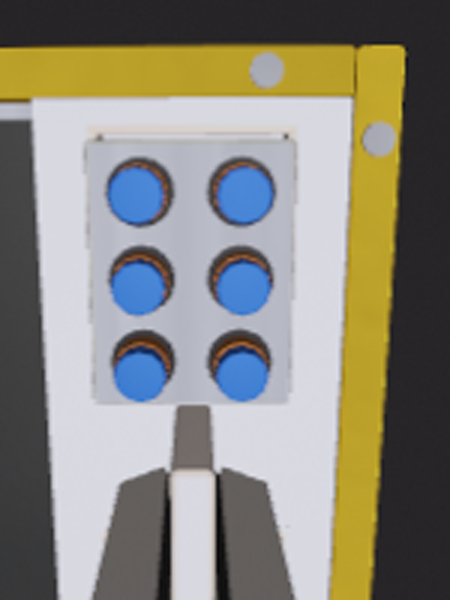

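Registration shows the pads slid about 5 mm along the fin while the tray stayed put (tray y is 26.5 both times), so the left rail has been in contact since before. The picture shows no gap at either rail. I'll ease slightly to a stable hold and check it for a second.

```bash
python3 -m pendant '[[[-0.01,-0.015,0.015,0],[0,0,0,0],[0,0,0,0],[0,0,0,0]]]'; python3 -m pendant '[[[0,0,0,0],[0,0,0,0],[0,0,0,0],[0,0,0,0],[0,0,0,0],[0,0,0,0],[0,0,0,0],[0,0,0,0]]]'; python3 -c "
from h import *
o=ctrl.get_obs();print(np.round(o['ft_force'],1),np.round(o['ft_torque'],2),np.degrees(o['eef_rot']).round(2))"
```

```text
time: 27.0
tcp_pos: [617.4, 32.1, 143.9]
eef_rot: [-3.136, 0.006, 1.541]
ft_force: [-21.1, -18.2, 21.7]
opening: 0.105
grasp_force: 30.0
time: 28.0
tcp_pos: [617.3, 32.1, 143.8]
eef_rot: [-3.136, 0.006, 1.541]
ft_force: [-21.7, -18.8, 21.5]
opening: 0.106
grasp_force: 30.0
[-21.7 -18.8  21.5] [-4.48  5.02  0.1 ] [-179.68    0.34   88.27]
```

Stable at about 22 N and 19 N on the rails. Handing in.

```bash
python3 -c "
from bench import close_job
print(close_job())"
```

```text
the job is handed in; nothing more can be done
None
```

The vial block is home in the tray, and the tray is in the far left corner, held by the gripper at about 22 N (back rail) and 19 N (left rail); the job was handed in at about 28 s, but no verdict was returned, and the tool leaned about 0.4° under load, so the tray lying perfectly flat was not measured directly.

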